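Slide a gift box into the empty bay of the display rack

ROBOT

A 6-joint arm with a two-finger parallel gripper is mounted at the origin on a cart in front of the work surface, level with it; the furniture and walls round the work are solid. World frame = base frame: x ahead of the robot, y to its left, z up, the work surface at z = 0. Lengths are in m, angles in degrees, forces in N, time in s.
With the tool pointing down it reaches from about 0.275 to 0.825 m from the base axis. Payload 5.2 kg.
Tool frame: the origin (TCP) lies at the very end of the fingers, on their centre line; the grasp point (between the pads) lies 19 mm behind it; z points along the fingers, y is the line along which they close (so a half turn about z gives the same grasp; the last joint's range is limited). The gripper opens to 93 mm and grips with 3 to 60 N. Pads are 15 mm wide; open, the fingers measure 128 mm over their backs; the gripper's body (75 mm by 188 mm) begins 65 mm behind the grasp point.
Start: joints at [51.864, 14.817, 87.949, -0, 77.235, -11.62], TCP at [0.246, 0.492, 0.219] pointing down, gripper open.
Joint ranges: [-179.93, 179.93], [-52.35, 119.4], [10.71, 147.94], [-69.91, 249.91], [12.55, 155.21], [-178.61, 178.61]. Speed limits (degrees/s): [147.25, 147.25, 180, 180, 180, 180].

INTERFACE

Orientations are given as a 3x3 rotation matrix whose columns are the frame's x, y, z axes.
In Python, from rig import manip gives the robot as it stands.
- The arm moves only by the tool step_arm, never from a script. Its argument "motion" is a list of rows, each a list of 5 numbers: the shift along the tool's x, y, z in m, then the turn about the tool's z in rad, then the gripper's target within -1 to 1 (fully open at 1, half-way at 0, shut at -1). A call has 1 to 5 rows; each row shifts and turns the commanded pose from where the row before left it, along the tool's axes as they then stand; what a row does not reach is not made up. A row lasts 1/10 s, in which the tool goes at most 50 mm and 8.59 degrees, less where a joint would pass 70% of its speed; a pose out of reach is approached as far as the arm can. A call with a gripper value outside its range is refused whole. The fingers move at their own pace and stop on an object; "newtons" is the grip in N (left out, the last holds). Time passes only in rows, so rows that do not move let the fingers close. It gives the time, the measured TCP pose, the force, the opening and the grip force at its end, in the units of the state.
- manip.get_state(): the state, without advancing time (a new reading comes with each control period).
- manip.read_camera(name): name is "side" or "top"; returns a dict with "color" (400x640x3 uint8, red, green, blue), "mtx" (3x3 intrinsics, pixels), "cam_to_world" (4x4, takes a point from camera to world coordinates). Camera axes: x right, y down, z forward; pixel columns grow to the right and rows downward; lengths in m; the calibration is good to about 2 mm. A picture is of the moment at which its call begins. There is no depth.
- manip.close_job(): hands the job in; it is judged then, once.
Trained networks look in a picture, given as the dict that the camera call returned (one of the last four; its "shot" number tells which), for a name from the list of things; names that differ only in an ending like _2 or _b are one class to them, and where a whole thing is asked for, a point or a joint stands for the part that bears it (a point fixed in the world has none). Each returns a list of dicts, best first, with "confidence" (0 to 1); they miss things now and then, are a little off and sometimes report something else, mostly with a low value. They report only what shows in the picture. A call takes as long as a camera call. They do not tell look-alikes from the thing itself.
- manip.recognise(picture, label): "position" ([row, column] as shares, 0 to 1, of the picture: columns of its width, rows of its height, amid what is visible of it).
- manip.masks_of(picture, label): "region" (400x640 bool, what is visible of it) and "position" ([row, column] as shares, 0 to 1, of the picture: columns of its width, rows of its height, amid what is visible of it).
- manip.tip_of(picture, label): "position" ([row, column] as shares, 0 to 1, of the picture: columns of its width, rows of its height: a listed point, or the origin of a listed thing).
The state is a dict: "time": time; "joint_positions": joint angles; "dq": joint speeds; "joint_efforts": joint torques, N m; "tcp_pos": TCP position; "tool_rot": TCP orientation; "contact_force": force on the tool from outside, world axes, zero at the start; "ft_torque": the same for the moment, N m; "gripper_width": opening from 0.0 (shut) to 1.0 (fully open); "grasp_force": force on a finger pad.
Only numpy, scipy, OpenCV 4.12 (cv2) and the standard library are available. Lean on these libraries where they do the work, as an engineer would, in place of code of your own. Each camera call takes 0.05 s, during which the arm holds its last target. There are 200 camera calls.

TASK

The middle bay of the wooden display rack is empty. With the fingertips, push the loose black gift box along the table, clasp side towards you, through the gap between the two middle dividers until it is fully home against the back board, square and in line with its two neighbours. Only push it: do not straddle, pinch, lift or tip it, and leave the boxes already in the rack and the other goods alone.

Things in the scene. Friction and masses are not known exactly. Their poses are not given: they have to be found in the camera images.
- box: the loose black gift box in front of the rack: 66 mm square, 36 mm high, 60 to 150 g, slides freely. Origin on the underside: front (clasp) face at x = -32 mm, back face at x = +34 mm, sides at y = -33 and +33 mm; z up. Starts with its clasp side roughly towards the robot, up to about 40 degrees askew to the rack, usually off to one side of the bay
- rack: light wooden display rack fixed to the table, no floor, open front and top: back board 258 mm wide, 46 mm high; four dividers run forward from it, 12 mm thick, 16 mm high, with half-round front ends, making three bays 70 mm wide centred on y = -82, 0, +82 mm. Origin on the table, exactly where the box's origin lies when fully home in the middle bay; x into the bay, z up. Board's face at x = +34 mm
- mouth (a point): middle of the gap at the mouth of the middle bay, on the table between the front ends of the two middle dividers (x = -62 mm, y = 0 of the rack); their inner faces are 35 mm to either side, so the box has 2 mm of play each side
- box_left: gift box of the same size standing home in the rack's left bay (leave it); origin and axes as for the loose box
- box_right: gift box of the same size standing home in the rack's right bay (leave it); origin and axes as for the loose box
- clasp (a point): the small gold clasp: middle of the loose box's front face, 18 mm above its underside
- soap: bar of soap, 60x85x28 mm, bystander; origin under its centre
- spool: spool of ribbon lying flat, 73x66x24 mm, bystander; origin under its centre
- tags: stack of gift tags, 110x42x11 mm, bystander; origin under its centre
- jar: candle jar with wooden lid, 71 mm across, 98 mm high, bystander; origin under its centre
There are look-alikes about, which are no part of the job. Leave any purple or red look-alike of the box alone.

How it is judged (in metres and radians):
At the end, for the whole second after the job is handed in: the box stands flat and still in the middle bay, clasp to the front, within 4 mm of fully home and 4 mm of the bay's middle, square within 0.06 rad; its two neighbours have moved less than 8 mm and the other goods less than 20 mm (x of box in the frame of rack between -0.004 and 0.004 m and y of box in the frame of rack between -0.004 and 0.004 m and angle between the x axis of box and the x axis of rack, either way round below 0.06 rad and x of clasp in the frame of rack below -0.02 m and height (world z) of box below 0.003 m and angle between box's own z axis and vertical below 0.03 rad and linear speed of box below 0.01 m/s and distance of each of box_left, box_right from where it was at the start of the episode below 0.008 m and distance of each of soap, spool, tags, jar from where it was at the start of the episode below 0.02 m); the robot touches nothing.
It fails at once if the loose box is lifted more than 10 mm off the table (height (world z) of box above 0.01 m).
It fails at once if the loose box is tipped more than 0.25 rad (angle between box's own z axis and vertical above 0.25 rad).
It fails at once if the fingers straddle the loose box as for a grasp (the grasp point comes inside it) (x of the grasp point in the frame of box between -0.025 and 0.025 m and y of the grasp point in the frame of box between -0.025 and 0.025 m and z of the grasp point in the frame of box below 0.045 m).
It fails at once if a box already in the rack is moved more than 8 mm (distance of any of box_left, box_right from where it was at the start of the episode above 0.008 m).
It fails at once if one of the other goods is moved more than 20 mm (distance of any of soap, spool, tags, jar from where it was at the start of the episode above 0.02 m).
It also fails if it takes over 48 s, if anything falls off the work surface, if the arm or the gripper's body presses on something with over 40 N, if the wrist force passes 120 N, or if a joint passes its speed limit or range.

## Working session

There is one attempt and no reset: what is moved stays moved. The work goes in short steps, Python scripts to look and compute and a tool call to move; the robot and the scene stay as the last step left them, time stands still between calls to the robot, and variables do not carry over. Pictures are saved under pics/ and viewed, at most 10 in all, crops included, and the job is handed in when it is done.

Besides the shell and the picture viewer there is one more tool, called after "Call:" as a command line: name --pt "numbers of a row" for each row, then --argument value for the rest. step_arm: Moves the arm, as the interface text tells. Its arguments: {"type":"object","properties":{"motion":{"type":"array","items":{"type":"array","items":{"type":"number"}}},"newtons":{"type":"number"}},"required":["motion"]}

```bash
mkdir -p pics
cat > h.py <<'E'
import numpy as np, cv2
from rig import manip
def snap(n,save=None):
    p=manip.read_camera(n)
    if save: cv2.imwrite('pics/'+save,p['color'][:,:,::-1])
    return p
def ray(p,rc):
    T=np.array(p['cam_to_world']);K=np.array(p['mtx'])
    d=T[:3,:3]@np.linalg.solve(K,[rc[1]*640,rc[0]*400,1]);return T[:3,3],d
def onz(p,rc,z):
    o,d=ray(p,rc);return o+d*(z-o[2])/d[2]
E
python3 - <<'E'
from h import *
a=snap('top','top0.png');b=snap('side','side0.png')
for n,p in(('top',a),('side',b)):
    print(n,np.round(p['cam_to_world'],3).tolist())
    for l in ['box','rack','mouth','box_left','box_right','clasp','soap','spool','tags','jar']:
        for d in manip.tip_of(p,l)[:4]:
            z=.018 if l=='clasp' else 0
            print(l,round(d['confidence'],2),np.round(np.array(d['position'])*[400,640]),onz(p,d['position'],z).round(3))
E
```

```text
top [[0.007, -0.983, 0.183, 0.311], [-1.0, -0.006, 0.006, -0.003], [-0.005, -0.183, -0.983, 1.418], [0.0, 0.0, 0.0, 1.0]]
box 0.83 [219. 240.] [0.485 0.215 0.   ]
box 0.8 [209. 391.] [ 0.516 -0.207  0.   ]
box 0.67 [210. 294.] [0.511 0.064 0.   ]
rack 0.61 [151. 349.] [ 0.681 -0.089  0.   ]
mouth 0.72 [171. 345.] [ 0.623 -0.078  0.   ]
box_left 0.83 [150. 319.] [ 0.684 -0.004  0.   ]
box_right 0.67 [157. 379.] [ 0.664 -0.176  0.   ]
clasp 0.75 [228. 241.] [0.459 0.208 0.018]
clasp 0.58 [192. 393.] [ 0.56  -0.211  0.018]
soap 0.88 [212. 199.] [0.502 0.331 0.   ]
soap 0.49 [174. 195.] [0.612 0.346 0.   ]
spool 0.59 [220. 435.] [ 0.486 -0.33   0.   ]
tags 0.87 [175. 195.] [0.611 0.348 0.   ]
jar 0.66 [163. 433.] [ 0.649 -0.328  0.   ]
side [[-0.998, 0.018, -0.064, 0.626], [0.064, 0.499, -0.864, 0.849], [0.016, -0.866, -0.499, 0.54], [0.0, 0.0, 0.0, 1.0]]
box 0.93 [258. 352.] [0.493 0.211 0.   ]
box 0.58 [222. 337.] [0.511 0.066 0.   ]
box 0.55 [177. 325.] [ 0.521 -0.195  0.   ]
rack 0.83 [196. 279.] [ 0.667 -0.08   0.   ]
mouth 0.63 [197. 293.] [ 0.625 -0.072  0.   ]
box_right 0.69 [179. 279.] [ 0.669 -0.187  0.   ]
clasp 0.69 [252. 370.] [0.453 0.211 0.018]
clasp 0.6 [169. 316.] [ 0.55  -0.218  0.018]
clasp 0.58 [219. 347.] [0.487 0.078 0.018]
soap 0.76 [302. 361.] [0.496 0.343 0.   ]
spool 0.6 [161. 331.] [ 0.489 -0.321  0.   ]
tags 0.52 [312. 302.] [0.613 0.362 0.   ]
jar 0.91 [164. 281.] [ 0.666 -0.297  0.   ]
```

View pics/top0.png

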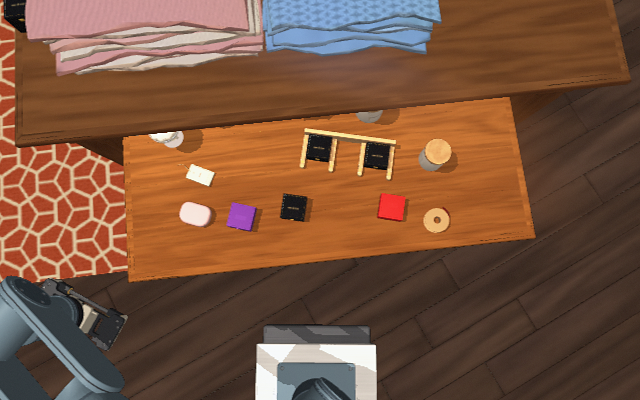

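View pics/side0.png

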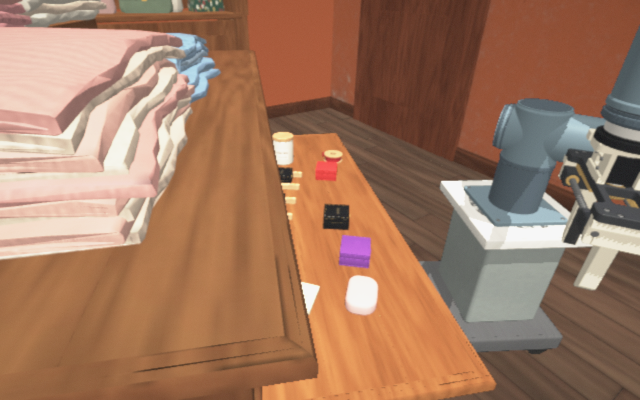

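Run:
```python
from h import *
s=manip.get_state();print(s['time'],s['tcp_pos'],np.round(s['tool_rot'],3).tolist(),s['gripper_width'])
a=snap('top');b=snap('side')
def mask(p,l,near):
    for d in manip.masks_of(p,l):
        q=onz(p,d['position'],.03)
        if np.hypot(*(q[:2]-near))<.05: return d
for l,near in(('box',[.51,.065]),('box_left',[.68,0]),('box_right',[.665,-.18])):
    for n,p in(('top',a),('side',b)):
        d=mask(p,l,near)
        if d is None: print(l,n,None);continue
        r=np.argwhere(d['region']).astype(float)
        pts=np.array([onz(p,((y+.5)/400,(x+.5)/640),.036)[:2] for y,x in r])
        c,sz,ang=cv2.minAreaRect((pts*1000).astype(np.float32))
        print(l,n,round(d['confidence'],2),len(r),'rect@z36',np.round(c),np.round(sz),round(ang,1),'mean',(pts.mean(0)*1000).round())
# shelf edge triangulation: planes
def pl(p,u,v):
    o,d1=ray(p,(u[1]/400,u[0]/640));_,d2=ray(p,(v[1]/400,v[0]/640));n=np.cross(d1,d2);return n/np.linalg.norm(n),n@o/np.linalg.norm(n)
n1,c1=pl(a,(17,145),(630,80));n2,c2=pl(b,(300,360),(255,130))
for y in(.2,-.1): print('shelf edge',np.linalg.solve(np.array([n1,n2,[0,1,0]]),[c1,c2,y]).round(3))
c=[a['color'][110:240,225:410],b['color'][145:275,265:450]]
im=np.hstack([cv2.resize(x,None,fx=2.1,fy=4/1.9*1,interpolation=cv2.INTER_CUBIC) for x in c])
cv2.imwrite('pics/crop1.png',im[:,:,::-1])
```

```text
1.1 [0.24552744 0.49216596 0.21864763] [[-0.895, 0.446, 0.0], [0.446, 0.895, -0.0], [-0.0, -0.0, -1.0]] 0.9983556418298164
box top 0.75 616 rect@z36 [513.  62.] [68. 69.] 82.2 mean [513.  62.]
box side 0.78 677 rect@z36 [518.  87.] [120.  68.] 81.7 mean [517.  91.]
box_left top 0.59 576 rect@z36 [681.  -6.] [64. 74.] 83.2 mean [680.  -6.]
box_left side None
box_right top 0.78 598 rect@z36 [ 658. -167.] [71. 72.] 83.0 mean [ 657. -166.]
box_right side 0.65 185 rect@z36 [ 648. -145.] [102.  38.] 89.7 mean [ 647. -146.]
shelf edge [0.687 0.2   0.247]
shelf edge [ 0.729 -0.1    0.227]
```

View pics/crop1.png

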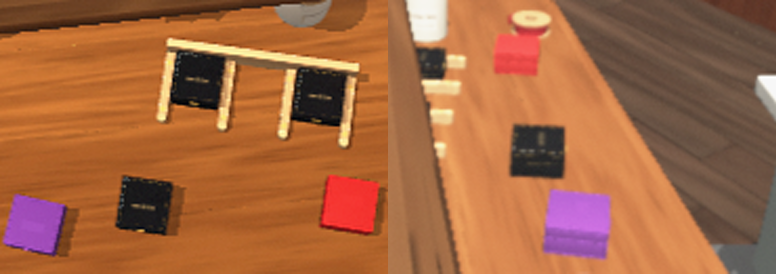

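Candidates in the top view: the black box at (294,208), the purple one at (242,217), the red one at (392,208) and the racked black ones at (319,149) and (376,156). The loose black box is the one at (294,208). Its clasp faces the robot and it is nearly parallel to the rack, about 126 mm left of the bay. I'll push it sideways first, then in.

```bash
cat >> h.py <<'E'
def plan(pos,ang,n,g):
    """rows to TCP pos, tool y at world angle ang(deg), tool down, n rows"""
    s=manip.get_state();P=np.array(s['tcp_pos']);R=np.array(s['tool_rot'])
    a0=np.degrees(np.arctan2(R[1,1],R[0,1]));tw=-np.radians((ang-a0+180)%360-180)
    d=(np.array(pos)-P)/n
    print('from',P.round(4),round(a0,1),'turn',round(tw,3))
    for i in range(n):
        a=np.radians(a0)-tw*i/n
        y=np.array([np.cos(a),np.sin(a),0]);z=np.array([0,0,-1]);x=np.cross(y,z)
        print([round(float(v),4) for v in(d@x,d@y,d@z,tw/n,g)])
E
python3 - <<'E'
from h import *
plan([.5235,.1265,.13],-7.5,10,-.4)
E
```

```text
from [0.2455 0.4922 0.2186] 63.5 turn 1.239
[-0.0412, -0.0203, 0.0089, 0.1239, -0.4]
[-0.0434, -0.0151, 0.0089, 0.1239, -0.4]
[-0.0449, -0.0096, 0.0089, 0.1239, -0.4]
[-0.0458, -0.004, 0.0089, 0.1239, -0.4]
[-0.0459, 0.0017, 0.0089, 0.1239, -0.4]
[-0.0453, 0.0074, 0.0089, 0.1239, -0.4]
[-0.0441, 0.0129, 0.0089, 0.1239, -0.4]
[-0.0421, 0.0183, 0.0089, 0.1239, -0.4]
[-0.0396, 0.0233, 0.0089, 0.1239, -0.4]
[-0.0364, 0.0281, 0.0089, 0.1239, -0.4]
```

Call:
step_arm --pt "-0.041 -0.02 0.009 0.124 -0.4" --pt "-0.043 -0.015 0.009 0.124 -0.4" --pt "-0.045 -0.01 0.009 0.124 -0.4" --pt "-0.046 -0.004 0.009 0.124 -0.4" --pt "-0.046 0.002 0.009 0.124 -0.4"

```text
time: 2.0
tcp_pos: [0.3852, 0.308, 0.1736]
tool_rot: [[-0.465, 0.885, 0.001], [0.885, 0.465, 0.0], [-0.0, 0.001, -1.0]]
contact_force: [-0.0, 0.7, -0.8]
gripper_width: 0.619
grasp_force: 0.0
```

Call:
step_arm --pt "-0.045 0.007 0.009 0.124 -0.4" --pt "-0.044 0.013 0.009 0.124 -0.4" --pt "-0.042 0.018 0.009 0.124 -0.4" --pt "-0.04 0.023 0.009 0.124 -0.4" --pt "-0.036 0.028 0.009 0.124 -0.4"

```text
time: 2.5
tcp_pos: [0.5231, 0.1249, 0.1285]
tool_rot: [[0.137, 0.991, 0.0], [0.991, -0.137, 0.0], [0.0, 0.0, -1.0]]
contact_force: [1.0, 0.3, 0.1]
gripper_width: 0.297
grasp_force: 0.0
```

Run:
```python
from h import *
a=snap('top');b=snap('side')
s=manip.get_state();print(s['gripper_width'],s['time'])
c=[a['color'][110:240,205:390],b['color'][125:255,255:440]]
cv2.imwrite('pics/crop2.png',np.hstack([cv2.resize(x,None,fx=2.1,fy=2.1,interpolation=cv2.INTER_CUBIC) for x in c])[:,:,::-1])
plan([.5235,.1265,.015],-7.5,5,-.4)
```

```text
0.3014390244235839 2.6
from [0.5251 0.1221 0.1276] -8.0 turn -0.009
[0.0008, -0.0004, 0.0225, -0.0019, -0.4]
[0.0008, -0.0004, 0.0225, -0.0019, -0.4]
[0.0008, -0.0004, 0.0225, -0.0019, -0.4]
[0.0008, -0.0004, 0.0225, -0.0019, -0.4]
[0.0008, -0.0004, 0.0225, -0.0019, -0.4]
```

View pics/crop2.png

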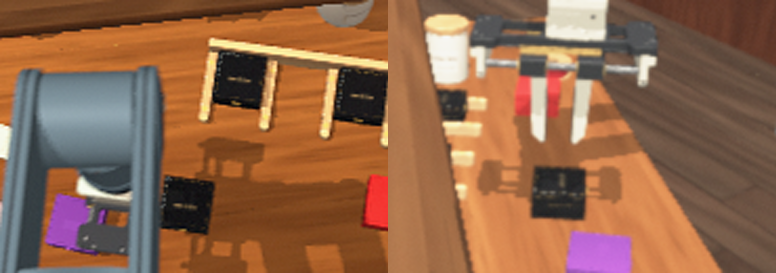

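The top crop shows the arm over the purple box and the loose box clear at crop (187,205). The side crop shows the fingertips just left of the box, with about 20 mm to spare. Going down.

Call:
step_arm --pt "0.001 0 0.025 0 -0.4" --pt "0.001 0 0.025 0 -0.4" --pt "0.001 0 0.025 0 -0.4" --pt "0 0 0.025 0 -0.4" --pt "0 0 0.012 0 -0.4"

```text
time: 3.1
tcp_pos: [0.5207, 0.1302, 0.0148]
tool_rot: [[0.13, 0.991, -0.003], [0.991, -0.13, 0.0], [-0.0, -0.003, -1.0]]
contact_force: [-0.2, -0.4, -0.0]
gripper_width: 0.299
grasp_force: 0.0
```

Run:
```python
from h import *
b=snap('side')
s=manip.get_state();print(s['gripper_width'],s['time'],s['tcp_pos'],s['contact_force'])
c=b['color'][125:275,255:440]
cv2.imwrite('pics/crop3.png',cv2.resize(c,None,fx=3,fy=3,interpolation=cv2.INTER_CUBIC)[:,:,::-1])
```

```text
0.30043263169743334 3.15 [0.52020976 0.13005623 0.01385266] [-1.28737504 -0.3203817  -1.29031965]
```

View pics/crop3.png

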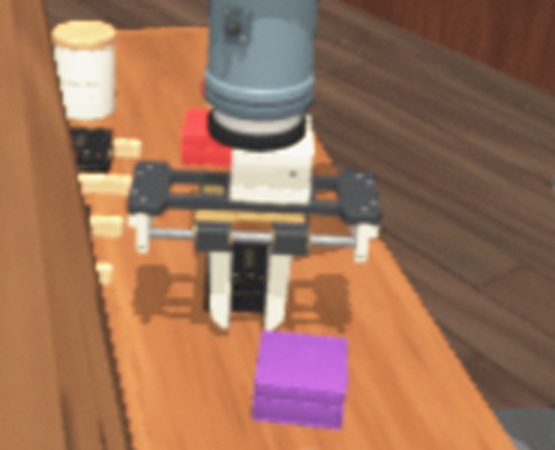

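The fingers stand beside the box's left face, between it and the purple box. Pushing sideways.

Call:
step_arm --pt "-0.02 0 0 0 -0.4" --pt "-0.014 0 0 0 -0.4" --pt "-0.014 0 0 0 -0.4" --pt "-0.015 0 0 0 -0.4" --pt "-0.015 0 0 0 -0.4"

```text
time: 3.65
tcp_pos: [0.5126, 0.0513, 0.0173]
tool_rot: [[0.132, 0.991, 0.001], [0.991, -0.132, 0.0], [0.0, 0.001, -1.0]]
contact_force: [-0.5, 1.9, 1.5]
gripper_width: 0.302
grasp_force: 0.8
```

Call:
step_arm --pt "-0.015 0 0 0 -0.4" --pt "-0.015 0 0 0 -0.4" --pt "-0.015 0 0 0 -0.4" --pt "-0.01 0 0 0 -0.4" --pt "-0.005 0 0 0 -0.4"

```text
time: 4.15
tcp_pos: [0.5043, -0.0084, 0.0168]
tool_rot: [[0.133, 0.991, 0.0], [0.991, -0.133, -0.0], [0.0, 0.0, -1.0]]
contact_force: [0.2, 1.6, 0.8]
gripper_width: 0.302
grasp_force: 0.8
```

```bash
cat >> h.py <<'E'
def meas():
    a=snap('top');b=snap('side')
    for n,p in(('top',a),('side',b)):
        for l in('box','rack','mouth','box_left','box_right','clasp'):
            for d in manip.tip_of(p,l)[:3]:
                print(n,l,round(d['confidence'],2),(onz(p,d['position'],.018 if l=='clasp' else 0)[:2]*1000).round())
    return a,b
def boxrect(p,near):
    for d in manip.masks_of(p,'box'):
        r=np.argwhere(d['region'])
        pts=np.array([onz(p,((y+.5)/400,(x+.5)/640),.036)[:2] for y,x in r])*1000
        c,sz,ang=cv2.minAreaRect(pts.astype(np.float32))
        print('mask',round(d['confidence'],2),len(r),np.round(c,1),np.round(sz),round(ang,1))
E
python3 - <<'E'
from h import *
a,b=meas();boxrect(a,0)
s=manip.get_state();print(s['time'],s['tcp_pos'],s['contact_force'])
c=[a['color'][110:240,225:410],b['color'][125:255,255:440]]
cv2.imwrite('pics/crop4.png',np.hstack([cv2.resize(x,None,fx=2.1,fy=2.1,interpolation=cv2.INTER_CUBIC) for x in c])[:,:,::-1])
E
```

```text
top box 0.87 [ 506. -196.]
top box 0.64 [492. 220.]
top rack 0.69 [672. -79.]
top mouth 0.67 [622. -78.]
top box_left 0.62 [688.  -3.]
top box_right 0.87 [ 667. -177.]
top clasp 0.96 [ 554. -205.]
top clasp 0.76 [454. 210.]
top clasp 0.39 [468. -42.]
side box 0.73 [494. -54.]
side box 0.69 [ 507. -197.]
side box 0.58 [485. 215.]
side rack 0.59 [670. -97.]
side box_right 0.77 [ 668. -175.]
side clasp 0.88 [450. 207.]
side clasp 0.85 [468. -51.]
side clasp 0.68 [ 543. -215.]
mask 0.69 654 [ 515.1 -204.1] [69. 73.] 81.6
mask 0.56 650 [486.2 203.4] [73. 69.] 78.2
mask 0.51 40 [483.6 -65.4] [35. 38.] 90.0
4.9 [ 0.50430326 -0.0070564   0.01663685] [-0.27048765  1.72880379 -0.30013803]
```

View pics/crop4.png

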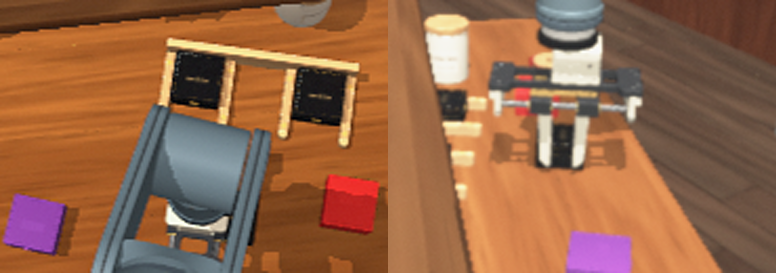

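Call:
step_arm --pt "-0.008 0 0 0 -0.4" --pt "-0.006 0 0 0 -0.4" --pt "0 0 0 0 -0.4" --pt "0.03 0 0 0 -0.4" --pt "0.04 0 -0.03 0 -0.4"

```text
time: 5.4
tcp_pos: [0.5092, 0.0476, 0.044]
tool_rot: [[0.136, 0.991, -0.007], [0.991, -0.136, 0.0], [-0.001, -0.007, -1.0]]
contact_force: [-0.1, 0.7, -0.2]
gripper_width: 0.301
grasp_force: 0.0
```

Call:
step_arm --pt "0.03 0 -0.04 -0.14 -0.4" --pt "0.03 -0.02 -0.03 -0.14 -0.4" --pt "0 -0.04 0 -0.14 -0.4" --pt "0 -0.04 0 -0.14 -0.4" --pt "0 -0.04 0 -0.14 -0.4"

```text
time: 5.9
tcp_pos: [0.3795, 0.0744, 0.1168]
tool_rot: [[-0.544, 0.839, 0.001], [0.839, 0.544, -0.0], [-0.0, 0.0, -1.0]]
contact_force: [-0.2, -1.1, -0.1]
gripper_width: 0.303
grasp_force: 0.0
```

Run:
```python
from h import *
a,b=meas();boxrect(a,0)
s=manip.get_state();print(s['time'],s['tcp_pos'],s['contact_force'])
c=a['color'][115:240,255:400]
cv2.imwrite('pics/crop5.png',cv2.resize(c,None,fx=4.6,fy=4.6,interpolation=cv2.INTER_CUBIC)[:,:,::-1])
```

```text
top box 0.9 [493. 210.]
top box 0.78 [ 519. -203.]
top box 0.68 [496. -64.]
top rack 0.64 [669. -82.]
top mouth 0.89 [606. -80.]
top box_left 0.66 [667. -77.]
top box_left 0.57 [685.  -4.]
top box_right 0.23 [502. 342.]
top clasp 0.87 [459. 214.]
top clasp 0.7 [686.  -8.]
top clasp 0.6 [ 551. -211.]
side box 0.96 [ 519. -185.]
side box 0.63 [490. 205.]
side box 0.58 [496. -60.]
side rack 0.65 [673. -95.]
side mouth 0.49 [618. -51.]
side box_right 0.67 [ 660. -173.]
side clasp 0.84 [468. -52.]
side clasp 0.67 [ 543. -198.]
side clasp 0.61 [455. 210.]
mask 0.9 631 [ 515.3 -203.5] [68. 71.] 80.6
mask 0.81 622 [496.8 -64.7] [68. 70.] 82.2
mask 0.69 515 [486.  203.5] [73. 70.] 78.1
6.65 [0.38119697 0.07415086 0.11651438] [ 0.14136071  0.68140275 -0.05289017]
```

View pics/crop5.png

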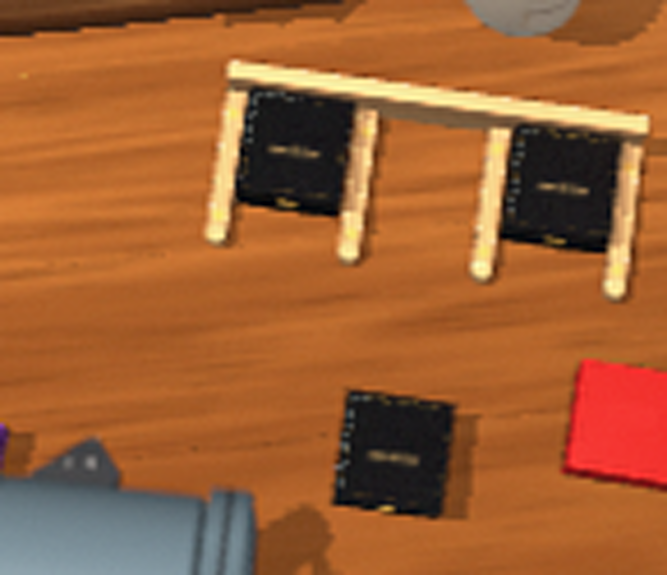

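Run:
```python
from h import *
a=snap('top')
f=lambda u,v,z:onz(a,((v/4.6+115)/400,(u/4.6+255)/640),z)[:2]*1000
d=np.array([f(u,v,.016) for u,v in((217,238),(350,257),(482,275),(616,293))]);print('ends',d.round(1))
L=[f(*q,.036) for q in((294,151),(562,188),(393,458))];print('logos',np.round(L,1))
y=(L[0]-L[1]);print('yaw logos',np.degrees(np.arctan2(-y[0],y[1])),np.hypot(*y))
y2=d[0]-d[3];print('yaw ends',np.degrees(np.arctan2(-y2[0],y2[1])),np.hypot(*y2))
th=np.arctan2(-y2[0],y2[1])
for t in(th,np.arctan2(-y[0],y[1]),np.radians(-7.5)):
    X=np.array([np.cos(t),np.sin(t)]);Y=np.array([-X[1],X[0]])
    r=(L[0]+L[1])/2;m=d.mean(0)
    print(np.degrees(t),'box-rack',(L[2]-r)@X,(L[2]-r)@Y,'wrt ends y',(L[2]-m)@Y, 'ends x',(m-r)@X,(m-r)@Y)
bc=[f(*q,.036) for q in((350,392),(455,405))];v=bc[0]-bc[1];print('box yaw back edge',np.degrees(np.arctan2(-v[0],v[1])),np.hypot(*v))
boxrect(a,0)
```

```text
ends [[ 631.7   42.5]
 [ 620.3  -38.8]
 [ 609.5 -119.3]
 [ 598.8 -200.6]]
logos [[ 681.5   -4.2]
 [ 659.3 -166.5]
 [ 494.2  -63.9]]
yaw logos -7.792553588606617 163.74042884177868
yaw ends -7.705769012279813 245.41085016071813
-7.705769012279813 box-rack -177.5297257740763 -2.3771947506622046 wrt ends y -1.2004534435039358 ends x -55.69863647901416 -1.1767413071582677
-7.792553588606617 box-rack -177.52592144587706 -2.6460920417838323 wrt ends y -1.3849866955997303 ends x -55.696790204024914 -1.2611053461841017
-7.499999999999999 box-rack -177.53711821870215 -1.739609984990752 wrt ends y -0.7629089543125742 ends x -55.70250336225484 -0.9767010306781787
box yaw back edge -6.803038408891352 62.88253618459751
mask 0.87 662 [496.6 -65.5] [72. 71.] 80.8
mask 0.72 440 [485.4 203.9] [68. 66.] 78.1
mask 0.66 633 [ 515.9 -202.9] [70. 70.] 82.1
```

Run:
```python
from h import *
plan([.4318,-.0555,.1165],82.3,5,-.4)
```

```text
from [0.3811 0.0741 0.1166] 32.5 turn -0.868
[-0.0273, -0.0054, 0.0, -0.1737, -0.4]
[-0.026, -0.01, 0.0, -0.1737, -0.4]
[-0.0238, -0.0144, 0.0, -0.1737, -0.4]
[-0.021, -0.0183, 0.0, -0.1737, -0.4]
[-0.0175, -0.0216, 0.0, -0.1737, -0.4]
```

Call:
step_arm --pt "-0.0273 -0.0054 0 -0.145 -0.4" --pt "-0.026 -0.01 0 -0.145 -0.4" --pt "-0.0238 -0.0144 0 -0.145 -0.4" --pt "-0.021 -0.0183 0 -0.145 -0.4" --pt "-0.0175 -0.0216 0 -0.145 -0.4"

```text
time: 7.25
tcp_pos: [0.4245, -0.0592, 0.1167]
tool_rot: [[-0.963, 0.268, 0.0], [0.268, 0.963, -0.0], [-0.0, 0.0, -1.0]]
contact_force: [0.3, 0.6, -0.3]
gripper_width: 0.298
grasp_force: 0.0
```

Call:
step_arm --pt "0 0 0.01 -0.143 -0.4" --pt "0 0 0 0 -0.4"

```text
time: 7.45
tcp_pos: [0.4236, -0.0586, 0.1058]
tool_rot: [[-0.991, 0.135, -0.002], [0.135, 0.991, 0.001], [0.002, 0.001, -1.0]]
contact_force: [-0.2, 0.5, 1.4]
gripper_width: 0.304
grasp_force: 0.0
```

Run:
```python
from h import *
plan([.4318,-.0555,.019],82.3,5,-.4)
```

```text
from [ 0.4236 -0.0586  0.1058] 82.2 turn -0.001
[-0.0015, 0.0008, 0.0174, -0.0002, -0.4]
[-0.0015, 0.0008, 0.0174, -0.0002, -0.4]
[-0.0015, 0.0008, 0.0174, -0.0002, -0.4]
[-0.0015, 0.0008, 0.0174, -0.0002, -0.4]
[-0.0015, 0.0008, 0.0174, -0.0002, -0.4]
```

Call:
step_arm --pt "0 0.001 0.025 0 -0.4" --pt "0 0.001 0.025 0 -0.4" --pt "0 0.001 0.022 0 -0.4" --pt "0 0.001 0.015 0 -0.4" --pt "-0.015 0 0 0 -0.4"

```text
time: 7.95
tcp_pos: [0.436, -0.0541, 0.0177]
tool_rot: [[-0.99, 0.138, -0.007], [0.138, 0.99, 0.003], [0.007, 0.002, -1.0]]
contact_force: [0.2, 0.6, -0.2]
gripper_width: 0.303
grasp_force: 0.0
```

Call:
step_arm --pt "-0.014 0 0 0 -0.4" --pt "-0.012 0.0005 0 0 -0.4" --pt "-0.012 0.0005 0 0 -0.4" --pt "-0.012 0.0005 0 0 -0.4" --pt "-0.012 0.0005 0 0 -0.4"

```text
time: 8.45
tcp_pos: [0.5021, -0.0624, 0.0197]
tool_rot: [[-0.991, 0.135, -0.0], [0.135, 0.991, 0.0], [0.0, 0.0, -1.0]]
contact_force: [-0.4, 0.5, 0.9]
gripper_width: 0.299
grasp_force: 0.2
```

Run:
```python
from h import *
a=snap('top');b=snap('side');boxrect(a,0)
s=manip.get_state();print(s['time'],s['tcp_pos'],s['contact_force'])
c=[a['color'][110:240,245:410],b['color'][125:255,255:420]]
cv2.imwrite('pics/crop6.png',np.hstack([cv2.resize(x,None,fx=2.4,fy=2.4,interpolation=cv2.INTER_CUBIC) for x in c])[:,:,::-1])
```

```text
mask 0.78 656 [ 514.4 -204.1] [70. 73.] 82.6
mask 0.66 654 [485.7 203.7] [71. 69.] 78.1
8.6 [ 0.5022465  -0.06265464  0.01973544] [-0.11059343  0.02580959 -0.03428762]
```

View pics/crop6.png

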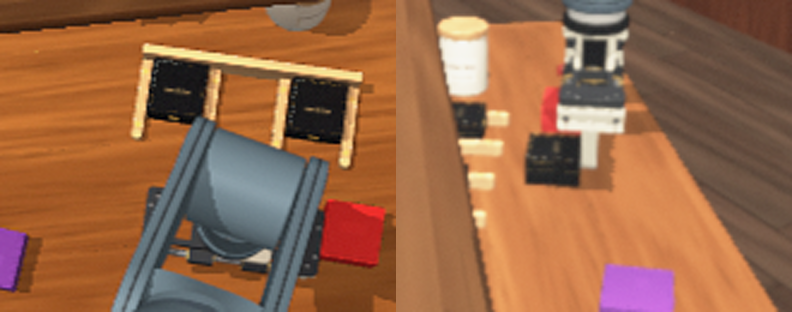

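Call:
step_arm --pt "-0.01 0 0 0 -0.4" --pt "-0.01 0 0 0 -0.4" --pt "-0.01 0 0 0 -0.4" --pt "-0.01 0 0 0 -0.4" --pt "-0.01 0 0 0 -0.4"

```text
time: 9.1
tcp_pos: [0.5516, -0.0694, 0.0197]
tool_rot: [[-0.991, 0.134, -0.0], [0.134, 0.991, 0.0], [0.0, 0.0, -1.0]]
contact_force: [-0.8, 1.0, 1.9]
gripper_width: 0.3
grasp_force: 0.8
```

Run:
```python
from h import *
a=snap('top');b=snap('side')
s=manip.get_state();print(s['time'],s['tcp_pos'],s['contact_force'],s['ft_torque'])
for d in manip.tip_of(b,'box')+manip.tip_of(a,'box'):print(d['confidence'],onz(b,d['position'],0))
c=[a['color'][110:240,245:410],b['color'][125:255,255:420]]
cv2.imwrite('pics/crop7.png',np.hstack([cv2.resize(x,None,fx=2.4,fy=2.4,interpolation=cv2.INTER_CUBIC) for x in c])[:,:,::-1])
```

```text
9.2 [ 0.55278884 -0.06973952  0.0197902 ] [ 0.35722202 -0.08405376 -0.49319648] [ 0.03637768 -0.05000235  0.00394318]
0.79 [ 0.58936529 -0.06383188  0.        ]
0.61 [0.48135589 0.20455189 0.        ]
0.51 [ 0.50902941 -0.17653746  0.        ]
0.94 [0.3596417  0.00301449 0.        ]
0.73 [0.76336419 0.03865394 0.        ]
```

View pics/crop7.png

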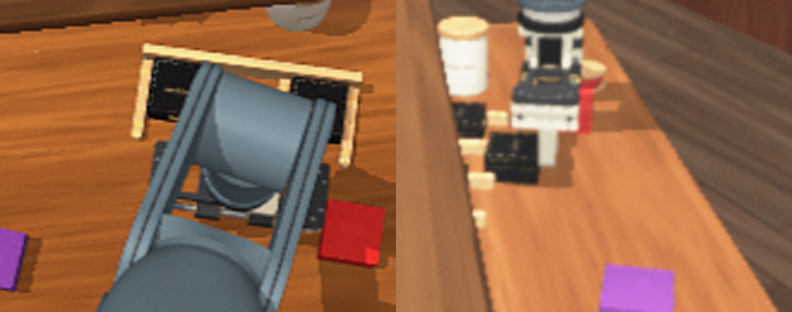

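The side crop shows the box at (512,157) with its back edge just entering between the two middle dividers, and the wrist force is near zero. Carrying on slowly.

Call:
step_arm --pt "-0.007 0 0 0 -0.4" --pt "-0.007 0 0 0 -0.4" --pt "-0.007 0 0 0 -0.4" --pt "-0.007 0 0 0 -0.4" --pt "-0.007 0 0 0 -0.4"

```text
time: 9.8
tcp_pos: [0.5861, -0.074, 0.0196]
tool_rot: [[-0.991, 0.134, -0.0], [0.134, 0.991, 0.0], [0.0, 0.0, -1.0]]
contact_force: [-0.5, -0.2, 0.5]
gripper_width: 0.298
grasp_force: 0.4
```

Call:
step_arm --pt "-0.007 0 0 0 -0.4" --pt "-0.007 0 0 0 -0.4" --pt "-0.006 0 0 0 -0.4" --pt "-0.006 0 0 0 -0.4" --pt "-0.004 0 0 0 -0.4"

```text
time: 10.3
tcp_pos: [0.6159, -0.078, 0.0196]
tool_rot: [[-0.991, 0.134, 0.0], [0.134, 0.991, -0.0], [-0.0, 0.0, -1.0]]
contact_force: [-1.2, 0.9, -0.1]
gripper_width: 0.298
grasp_force: 0.4
```

Run:
```python
from h import *
b=snap('side')
s=manip.get_state();print(s['time'],s['tcp_pos'],s['contact_force'],s['ft_torque'])
for d in manip.tip_of(b,'box'):print(d['confidence'],onz(b,d['position'],0))
P=np.array(s['tcp_pos'])[:2]-[.6704,-.0854];print(P@[.991,-.134],P@[.134,.991])
```

```text
10.35 [ 0.61640947 -0.07820001  0.01970355] [ 0.61639659 -0.4613646  -0.10705947] [0.03885908 0.00166007 0.01703542]
0.88 [ 0.51317537 -0.18083411  0.        ]
0.86 [0.48231994 0.21045647 0.        ]
0.5 [ 0.65882033 -0.08294546  0.        ]
-0.05446941652523695 -9.953919356496952e-05
```

Call:
step_arm --pt "-0.003 0 0 0 -0.4" --pt "-0.003 0 0 0 -0.4" --pt "-0.002 0 0 0 -0.4" --pt "-0.001 0 0 0 -0.4" --pt "-0.001 0 0 0 -0.4"

```text
time: 10.9
tcp_pos: [0.625, -0.0793, 0.0197]
tool_rot: [[-0.991, 0.134, -0.0], [0.134, 0.991, 0.0], [0.0, -0.0, -1.0]]
contact_force: [-2.3, -0.1, 1.2]
gripper_width: 0.302
grasp_force: 0.6
```

Call:
step_arm --pt "-0.001 0 0 0 -0.4" --pt "-0.001 0 0 0 -0.4"

```text
time: 11.1
tcp_pos: [0.6272, -0.0796, 0.0197]
tool_rot: [[-0.991, 0.134, -0.0], [0.134, 0.991, -0.0], [0.0, -0.0, -1.0]]
contact_force: [-1.6, 0.1, 1.3]
gripper_width: 0.301
grasp_force: 0.7
```

Call:
step_arm --pt "-0.001 0 0 0 -0.4" --pt "0 0 0 0 -0.4"

```text
time: 11.3
tcp_pos: [0.6284, -0.0797, 0.0197]
tool_rot: [[-0.991, 0.134, 0.0], [0.134, 0.991, -0.0], [-0.0, -0.0, -1.0]]
contact_force: [0.5, 0.6, 0.6]
gripper_width: 0.299
grasp_force: 0.3
```

Call:
step_arm --pt "-0.001 0 0 0 -0.4" --pt "0 0 0 0 -0.4"

```text
time: 11.5
tcp_pos: [0.6293, -0.0799, 0.0197]
tool_rot: [[-0.991, 0.134, 0.0], [0.134, 0.991, -0.0], [-0.0, -0.0, -1.0]]
contact_force: [-1.8, -0.2, -0.1]
gripper_width: 0.303
grasp_force: 0.3
```

Call:
step_arm --pt "-0.001 0 0 0 -0.4" --pt "0 0 0 0 -0.4"

```text
time: 11.7
tcp_pos: [0.6303, -0.08, 0.0196]
tool_rot: [[-0.991, 0.134, 0.0], [0.134, 0.991, -0.0], [-0.0, -0.0, -1.0]]
contact_force: [-1.0, -0.5, 0.7]
gripper_width: 0.301
grasp_force: 0.3
```

Call:
step_arm --pt "-0.001 0 0 0 -0.4" --pt "0 0 0 0 -0.4"

```text
time: 11.9
tcp_pos: [0.6314, -0.0802, 0.0197]
tool_rot: [[-0.991, 0.134, 0.0], [0.134, 0.991, -0.0], [-0.0, -0.0, -1.0]]
contact_force: [-1.1, 0.9, -0.2]
gripper_width: 0.299
grasp_force: 0.2
```

Call:
step_arm --pt "-0.001 0 0 0 -0.4" --pt "0 0 0 0 -0.4"

```text
time: 12.1
tcp_pos: [0.6323, -0.0803, 0.0196]
tool_rot: [[-0.991, 0.134, 0.0], [0.134, 0.991, -0.0], [-0.0, -0.0, -1.0]]
contact_force: [-0.4, -0.6, -0.2]
gripper_width: 0.3
grasp_force: 0.1
```

Call:
step_arm --pt "-0.001 0 0 0 -0.4" --pt "0 0 0 0 -0.4"

```text
time: 12.3
tcp_pos: [0.6333, -0.0804, 0.0196]
tool_rot: [[-0.991, 0.134, 0.0], [0.134, 0.991, -0.0], [-0.0, -0.0, -1.0]]
contact_force: [0.5, 0.8, -1.0]
gripper_width: 0.296
grasp_force: 0.1
```

Call:
step_arm --pt "-0.001 0 0 0 -0.4" --pt "0 0 0 0 -0.4"

```text
time: 12.5
tcp_pos: [0.6341, -0.0805, 0.0196]
tool_rot: [[-0.991, 0.134, -0.0], [0.134, 0.991, 0.0], [0.0, 0.0, -1.0]]
contact_force: [0.0, 0.7, -0.7]
gripper_width: 0.302
grasp_force: 0.4
```

Run:
```python
from h import *
a=snap('top');b=snap('side')
for d in manip.tip_of(b,'box')+manip.tip_of(b,'clasp'):print(round(d['confidence'],2),onz(b,d['position'],0).round(3))
c=[a['color'][110:240,280:400],b['color'][145:215,260:350]]
cv2.imwrite('pics/crop8.png',np.hstack([cv2.resize(x,(400,400),interpolation=cv2.INTER_CUBIC) for x in c])[:,:,::-1])
```

```text
0.76 [0.487 0.206 0.   ]
0.73 [ 0.515 -0.208  0.   ]
0.37 [ 0.674 -0.074  0.   ]
0.26 [ 0.662 -0.317  0.   ]
0.89 [0.446 0.182 0.   ]
0.65 [ 0.541 -0.251  0.   ]
0.44 [ 0.647 -0.119  0.   ]
```

View pics/crop8.png

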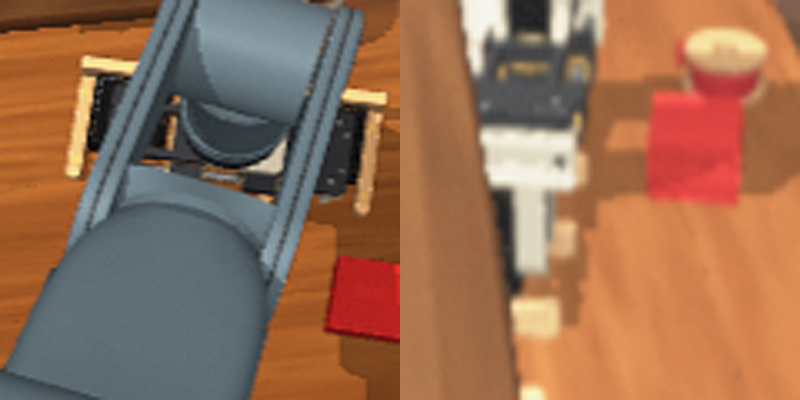

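The box is between the dividers and touching the fingers, but the board hasn't pushed back yet. Continuing in 1 mm steps.

Call:
step_arm --pt "-0.001 0 0 0 -0.4" --pt "0 0 0 0 -0.4"

```text
time: 12.9
tcp_pos: [0.6342, -0.0805, 0.0196]
tool_rot: [[-0.991, 0.134, -0.002], [0.134, 0.991, 0.0], [0.002, 0.0, -1.0]]
contact_force: [-4.3, 1.1, 4.4]
gripper_width: 0.298
grasp_force: 2.6
```

Call:
step_arm --pt "-0.001 0 0 0 -0.4" --pt "0 0 0 0 -0.4"

```text
time: 13.1
tcp_pos: [0.6341, -0.0805, 0.0196]
tool_rot: [[-0.991, 0.134, -0.004], [0.134, 0.991, 0.001], [0.004, 0.0, -1.0]]
contact_force: [-8.0, -0.1, 6.3]
gripper_width: 0.3
grasp_force: 4.1
```

Run:
```python
from h import *
s=manip.get_state();print(s['time'],s['tcp_pos'],s['contact_force'],s['ft_torque'],s['gripper_width'])
```

```text
13.1 [ 0.63412888 -0.08048796  0.01961243] [-7.97730407 -0.08256457  6.29824035] [0.10146314 1.40502845 0.00963467] 0.30035390026550585
```

The TCP has stopped and the force is climbing, so the box is home against the board. Backing straight off, then clearing the view.

Call:
step_arm --pt "0.002 0 0 0 -0.4" --pt "0.01 0 0 0 -0.4" --pt "0.03 0 0 0 -0.4" --pt "0.04 0 0 0 -0.4" --pt "0.04 0 -0.03 0 -0.4"

```text
time: 13.6
tcp_pos: [0.5113, -0.0633, 0.0467]
tool_rot: [[-0.991, 0.134, -0.006], [0.134, 0.991, 0.002], [0.006, 0.001, -1.0]]
contact_force: [0.5, -0.6, 1.3]
gripper_width: 0.3
grasp_force: 0.0
```

Call:
step_arm --pt "0.03 0.02 -0.04 0 -0.4" --pt "0.03 0.04 -0.03 0 -0.4" --pt "0.03 0.04 0 0 -0.4" --pt "0.02 0.045 0 0 -0.4" --pt "0.0 0.045 0 0 -0.4"

```text
time: 14.1
tcp_pos: [0.4345, 0.1322, 0.1131]
tool_rot: [[-0.991, 0.135, 0.001], [0.135, 0.991, 0.0], [-0.001, 0.0, -1.0]]
contact_force: [0.7, -0.4, -0.2]
gripper_width: 0.303
grasp_force: 0.0
```

Run:
```python
from h import *
a=snap('top');b=snap('side');boxrect(a,0)
s=manip.get_state();print(s['time'],s['tcp_pos'],s['contact_force'])
# dark blobs in rack region, resampled on plane z=.036
X=np.array([.991,-.134]);Y=np.array([.134,.991]);r=np.array([.6704,-.0854])
K=np.array(a['mtx']);T=np.linalg.inv(a['cam_to_world'])
xs=np.arange(60,-80,-.5)/1000;ys=np.arange(140,-140,-.5)/1000
G=np.array([[np.r_[r+x*X+y*Y,.036] for y in ys] for x in xs])
c=G@T[:3,:3].T+T[:3,3];uv=c@K.T;uv=(uv[...,:2]/uv[...,2:]-.5).astype(np.float32)
im=cv2.remap(a['color'],uv[...,0],uv[...,1],cv2.INTER_LINEAR)
dark=(im.max(2)<70).astype(np.uint8)
n,lab,st,ce=cv2.connectedComponentsWithStats(dark)
for i in range(1,n):
    if st[i,4]>3000:
        pts=np.argwhere(lab==i)[:,::-1].astype(np.float32);R=cv2.minAreaRect(pts)
        q=R[0];print('rack xy mm',60-.5*q[1],140-.5*q[0],'size',R[1][0]/2,R[1][1]/2,R[2],'mean',60-.5*ce[i][1],140-.5*ce[i][0])
for l in('box','rack','box_left','box_right','clasp'):
    for p in(a,b):
        print(l,[(round(d['confidence'],2),(onz(p,d['position'],.018 if l=='clasp' else 0)[:2]*1000).round().tolist()) for d in manip.tip_of(p,l)])
```

```text
mask 0.81 666 [ 514.  -203.3] [70. 72.] 80.7
mask 0.71 628 [670.9 -89. ] [69. 79.] 82.6
14.25 [0.43705853 0.13300997 0.11290392] [ 0.49310995 -0.30933306 -0.27454464]
rack xy mm 0.5 -1.5 size 74.0 65.0 90.0 mean 0.6520121357833872 -1.671131719045178
rack xy mm -0.5 81.5 size 74.0 65.0 90.0 mean 0.023740119961878747 81.28656314815854
rack xy mm 0.0 -81.0 size 66.0 74.0 0.0 mean -0.1723975375741773 -80.9599578503688
box [(0.89, [680.0, -90.0]), (0.73, [513.0, -197.0]), (0.58, [614.0, -82.0])]
box [(0.89, [491.0, 208.0]), (0.88, [514.0, -183.0]), (0.42, [670.0, -81.0])]
rack [(0.72, [675.0, -79.0]), (0.58, [670.0, -95.0])]
rack [(0.66, [668.0, -94.0])]
box_left [(0.63, [685.0, -4.0])]
box_left []
box_right [(0.56, [660.0, -173.0])]
box_right [(0.64, [653.0, -167.0]), (0.35, [674.0, -76.0])]
clasp [(0.93, [646.0, -85.0]), (0.81, [556.0, -200.0]), (0.69, [651.0, -324.0])]
clasp [(0.84, [548.0, -212.0]), (0.59, [459.0, 210.0]), (0.58, [639.0, -74.0])]
```

The middle box measures +0.6 mm in x and -1.7 mm in y against its neighbours, and it is square. That is within the limits, so I'm handing in.

```bash
python3 -c "
from rig import manip
print(manip.close_job())"
```

```text
the job is handed in; nothing more can be done
None
```

I pushed the loose black box fully home in the middle bay; it measured about 0.6 mm off in depth and 1.7 mm sideways, square with its neighbours. The job is handed in, but no verdict came back.

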